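# Feel along the poker before picking it up

## Robot

A 6-joint arm with a two-finger parallel gripper is mounted at the origin on the work surface. World frame = base frame: x ahead of the robot, y to its left, z up, the work surface at z = 0. Lengths are in mm, angles in rad, forces in N, time in s.
With the tool pointing down it reaches from about 400 to 825 mm from the base axis. Payload 7 kg.
Tool frame: the origin (TCP) lies at the very end of the fingers, on their centre line; the grasp point (between the pads) lies 19 mm behind it; z points along the fingers, y is the line along which they close (so a half turn about z gives the same grasp; the last joint's range is limited). The gripper opens to 88 mm and grips with 3 to 60 N. Pads are 19 mm wide; open, the fingers measure 130 mm over their backs; the gripper's body (78 mm by 193 mm) begins 47 mm behind the grasp point.
Start: joints at [1.455, 0.359, 0.012, 0, -1.224, -0.288], TCP at [265.224, 620.686, 206.261] pointing down, gripper open.
Joint ranges: [-3.07, 3.07], [-1.43, 2.12], [-1.02, 1.25], [-3.03, 1.67], [-3.05, -0], [-3.03, 3.03]. Speed limits (rad/s): [2.39, 2.39, 3.01, 3.14, 3.14, 3.14].

## Interface

Orientations are given as a unit quaternion [x, y, z, w].
In Python, from plant import bot gives the robot as it stands. Calls block until the motion is done:
- bot.move_ptp(position, orientation): joint-space move of the TCP to a pose.
- bot.line_to(position, velocity=150, ori=None): straight line of the TCP; ori=None keeps the orientation; velocity is the mean speed in mm/s.
- bot.move_joints(angles): joint-space move.
- bot.move_gripper(opening, force=None): finger opening in mm; force is the grip in N (None keeps the last); returns when the fingers have stopped.
- bot.pause(seconds).
- bot.solve_ik(position, orientation): joint angles nearest the present ones, or None.
- bot.read_state(): the state.
- bot.camera(name): name is "scene" or "side" or "wrist"; returns the picture (480x640x3 uint8, red, green, blue); there is no depth.
- bot.get_calibration(name): a dict with "fx", "fy", "cx", "cy" (pixels), "view" (4x4, takes a point from world to camera coordinates); the wrist camera has in their place "T_tool_cam" (4x4, takes a point from camera to tool coordinates, whose origin is the TCP and whose axes are the flange's). Camera axes: x right, y up, looking along -z (the intrinsics and any distortion apply to the point x, -y, -z); pixel columns grow to the right and rows downward; lengths in mm; the calibration is good to about 2 mm. A picture is of the moment at which its call begins: read the wrist's pose just before it. get_calibration takes no time and is no camera call.
A pose or a line that the arm cannot do raises bot.Unreachable and nothing moves.
- bot.close_job(): hands the job in; it is judged then, once.
The state is a dict: "t": time; "joint_pos": joint angles; "qvel": joint speeds; "tau": joint torques, N m; "tcp_pos": TCP position; "eef_rot": TCP orientation; "contact_force": force on the tool from outside, world axes, zero at the start; "moment": the same for the moment, N m; "width": finger opening in mm; "finger_force": force on a finger pad.
Only numpy, scipy, OpenCV 4.12 (cv2) and the standard library are available. Lean on these libraries where they do the work, as an engineer would, in place of code of your own. Each camera call takes 0.05 s, during which the arm holds its last target. There are 200 camera calls.

## Task

Check that the poker by the unlit jiko is safe to pick up: pass your fingertips slowly along its steel, from the tip, round the bend and on up to the wooden handle, about a finger's breadth above the steel and without touching it. Then lower your fingertips gently onto the middle of the handle's top and finish there, the program ending while they still rest lightly on it. Grip nothing, and do not shift or lift the poker or disturb the things around it.

Things in the scene. Friction and masses are not known exactly. Their poses are not given: they have to be found in the camera images.
- poker: Loose 0.6 kg poker lying flat on the floor, 380 mm long plus a thin ring at the handle end. Dark steel bar 12 mm square; wooden handle 28 mm wide, 22 mm high. Origin on the floor; x runs along the straight shaft from handle to bend, z up. Handle x = -200 to -90 mm, straight steel -90 to 130 mm, then it bends 40 degrees to +y for 65 mm to a tapered tip. Rigid; slides if pushed sideways.
- tip (a point): Over the tapered tip of the poker, 5 mm short of its end, 12 mm above the floor (level with the top of the bar). The pass begins here.
- bend (a point): Top of the bar at the bend, 12 mm above the floor, 60 mm from the tip point.
- mark1 (a point): Point on top of the straight steel bar, 50 mm from the bend towards the handle.
- mark2 (a point): Point on top of the straight steel bar, 100 mm from the bend.
- mark3 (a point): Point on top of the straight steel bar, 150 mm from the bend.
- steel_end (a point): Point on top of the straight steel bar, 200 mm from the bend and 20 mm short of the handle. The pass over the steel ends here.
- handle_top (a point): Middle of the top of the wooden handle, 22 mm above the floor, 75 mm beyond the steel_end point. The handle is rigid: touch it slowly.
- tin: Steel charcoal tin, 130 mm across, 120 mm high, loose; origin under its centre. Bystander. (The jiko, a fixed stove 270 mm across and 225 mm high, stands clear of the work near the robot's right, around x 0.23, y -0.62 m.)
- tin_lid: Loose lift-off lid on the tin, 136 mm across, with a knob, 33 mm high; origin at the centre of its underside. Bystander.
- kettle: Small aluminium kettle, 144 mm across, 165 mm high with its bail, spout reaching 110 mm from its centre along its x; origin under its centre. Bystander.
- fan: Red plastic hand fan lying flat, blade 160 x 170 mm, 9 mm high, handle 120 mm long towards its -x; origin under the blade's centre. Bystander.
- lighter: Gas lighter lying flat, 205 mm long, 26 mm wide (trigger out to 23 mm on its -y side), 20 mm high; origin under its middle, steel nozzle towards its +x. Bystander.

How it is judged (in metres and radians):
On the way, in this order (a step that is already met when the one before it is completed fails the run):
1. fingertips close over the tip (horizontal distance between the grasp point and tip below 0.02 m and z of the grasp point in the frame of poker between 0.031 and 0.062 m), for 0.1 s.
2. fingertips close over the bend (horizontal distance between the grasp point and bend below 0.02 m and z of the grasp point in the frame of poker between 0.031 and 0.062 m), for 0.1 s.
3. fingertips close over the first mark past the bend (horizontal distance between the grasp point and mark1 below 0.02 m and z of the grasp point in the frame of poker between 0.031 and 0.062 m), for 0.1 s.
4. fingertips close over the second mark (horizontal distance between the grasp point and mark2 below 0.02 m and z of the grasp point in the frame of poker between 0.031 and 0.062 m), for 0.1 s.
5. fingertips close over the third mark (horizontal distance between the grasp point and mark3 below 0.02 m and z of the grasp point in the frame of poker between 0.031 and 0.062 m), for 0.1 s.
6. fingertips close over the end of the steel by the handle (horizontal distance between the grasp point and steel_end below 0.02 m and z of the grasp point in the frame of poker between 0.031 and 0.062 m), for 0.1 s.
7. fingertips rest lightly on the middle of the handle (contact force between the fingers and poker between 0.3 and 20 N and horizontal distance between the grasp point and handle_top below 0.03 m), for 0.2 s.
At the end, for the whole second after the job is handed in: After passing the six points in order (within 20 mm sideways, tips at most about 30 mm above the steel, 0.1 s each), the fingertips rest within 30 mm of the middle of the handle with 0.3 to 20 N; the poker has shifted under 12 mm, the other things under 15 mm (all of step 7 and distance of each of tip, handle_top from where it was at the start of the episode below 0.012 m and distance of each of tin, tin_lid, kettle, fan, lighter from where it was at the start of the episode below 0.015 m); the arm keeps its last pose, push and grip.
It fails at once if the steel of the poker is touched (contact force between the fingers and poker above 0.5 N and horizontal distance between the grasp point and handle_top above 0.055 m).
It fails at once if the poker is pressed hard (over 30 N) (contact force between the fingers and poker above 30 N).
It fails at once if the poker is shifted or lifted more than 12 mm (not (distance of tip from where it was at the start of the episode below 0.012 m) or not (distance of handle_top from where it was at the start of the episode below 0.012 m)).
It fails at once if a bystander is moved more than 15 mm (distance of any of tin, tin_lid, kettle, fan, lighter from where it was at the start of the episode above 0.015 m).
It also fails if it takes over 43 s, if anything falls off the work surface, if the arm or the gripper's body presses on something with over 40 N, if the wrist force passes 120 N, or if a joint passes its speed limit or range.

## Working session

There is one attempt and no reset: what is moved stays moved. The work goes in short steps, each a Python script; the robot and the scene stay as the last script left them, time stands still between calls to the robot, and variables do not carry over. Pictures are saved under pics/ and viewed, at most 10 in all, crops included, and the job is handed in when it is done.

```bash
mkdir -p pics; python3 - <<'E'
from plant import bot
import cv2, numpy as np
s=bot.read_state(); print(s)
for n in("scene","side","wrist"):
    im=bot.camera(n); cv2.imwrite(f"pics/{n}0.png",im[:,:,::-1]); c=bot.get_calibration(n); print(n,c)
E
```

```text
{'t': 0.0, 'joint_pos': array([ 1.45509962e+00,  3.59393803e-01,  1.10816441e-02, -3.54629660e-04,
       -1.22411880e+00, -2.88094674e-01]), 'qvel': array([-0.00236402, -0.0011486 ,  0.00013648, -0.00016117, -0.0001489 ,
       -0.00060767]), 'tau': array([-2.69040044e-05, -5.82719100e+01,  2.93063825e+01,  6.99740812e+00,
        6.98815507e-03, -1.63716059e-04]), 'tcp_pos': array([265.03692914, 620.22427521, 205.32736288]), 'eef_rot': array([ 9.79675751e-01, -2.00585960e-01, -9.57329074e-05,  8.28634569e-04]), 'contact_force': array([-0.17860725,  0.40067449, -0.34463429]), 'moment': array([-0.0122856 , -0.03875147,  0.05405804]), 'finger_force': 0.0, 'width': 87.4135249762284}
scene {'fx': 449.09290173485306, 'fy': 449.09290173485306, 'cx': 316.1529806735479, 'cy': 236.0038703440995, 'view': array([[-1.30255911e-01,  9.91472735e-01, -3.90056571e-03,
         9.78626249e+01],
       [-7.89058198e-01, -1.01279733e-01,  6.05912185e-01,
         3.99442422e+02],
       [ 6.00350363e-01,  8.20014168e-02,  7.95521973e-01,
        -1.72368703e+03],
       [ 0.00000000e+00,  0.00000000e+
[... 270 characters left out ...]
01,  4.80247152e-01,  8.66963114e-01,
        -1.79350129e+02],
       [-2.69363660e-01, -8.24288567e-01,  4.97987526e-01,
        -9.35356424e+02],
       [ 0.00000000e+00,  0.00000000e+00,  0.00000000e+00,
         1.00000000e+00]])}
wrist {'fx': 383.06326276681006, 'fy': 383.06326276681006, 'cx': 321.9718105065043, 'cy': 238.6090773708397, 'T_tool_cam': array([[ 4.21453930e-04,  9.63838813e-01,  2.66485580e-01,
         7.15966473e+01],
       [ 9.99999849e-01, -3.12249344e-04, -4.52166416e-04,
         3.12612718e-01],
       [-3.52605594e-04,  2.66485730e-01, -9.63838799e-01,
        -1.77809050e+02],
       [ 0.00000000e+00,  0.00000000e+00,  0.00000000e+00,
         1.00000000e+00]])}
```

View pics/scene0.png

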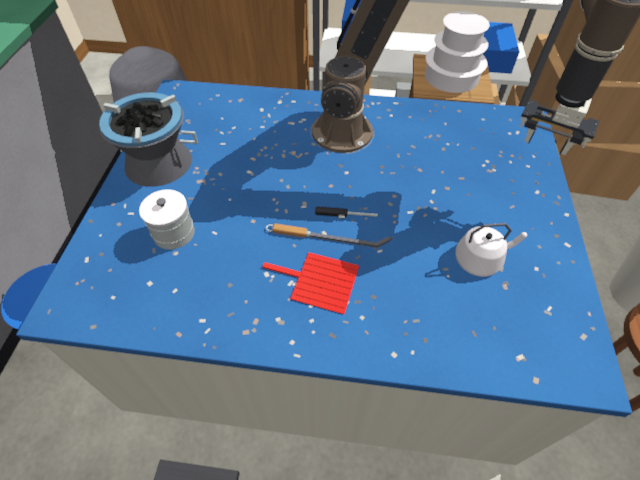

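View pics/side0.png

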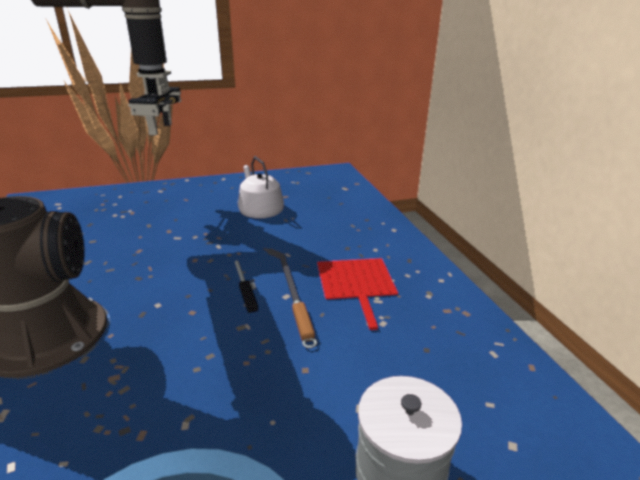

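The scene picture shows the poker with its handle at about (290,231), bend at (375,245) and tip at (390,239). The lighter lies beside it at (345,212), the fan at (325,282), the kettle at (483,250). In the side view the handle is at (303,322). Next I'll get coarse positions and hover the wrist camera.

```bash
cat > h.py <<'E'
import numpy as np, cv2
from scipy.spatial.transform import Rotation as R
from plant import bot
def ray(cal,px,z,T=None):
    """pixel -> world point on plane z; T = world-from-camera"""
    if T is None: T=np.linalg.inv(cal["view"])
    d=np.array([(px[0]-cal["cx"])/cal["fx"],-(px[1]-cal["cy"])/cal["fy"],-1.])
    d=T[:3,:3]@d; o=T[:3,3]
    return o+d*(z-o[2])/d[2]
def orange(im):
    h=cv2.cvtColor(im,cv2.COLOR_RGB2HSV)
    m=cv2.inRange(h,(8,110,90),(22,255,255))
    return m
def biggest(m):
    return max(cv2.findContours(m,cv2.RETR_EXTERNAL,cv2.CHAIN_APPROX_NONE)[0],key=cv2.contourArea)
def down(yaw):  # tool x axis at angle yaw, pointing down
    return (R.from_euler('z',yaw)*R.from_euler('x',np.pi)).as_quat()
E
python3 - <<'E'
from h import *
for n,box in(("scene",(255,215,330,245)),("side",(280,290,325,350))):
    im=cv2.imread(f"pics/{n}0.png")[:,:,::-1].copy(); m=orange(im)
    k=np.zeros_like(m); k[box[1]:box[3],box[0]:box[2]]=255
    c=biggest(m&k); (u,v),wh,a=cv2.minAreaRect(c); p=ray(bot.get_calibration(n),(u,v),14); print(n,(u,v),wh,a,p)
cal=bot.get_calibration("scene")
for px in((375,245),(390,239),(308,234),(317,212),(378,215)): print(px,ray(cal,px,12))
s=bot.read_state(); print(R.from_quat(s["eef_rot"]).as_matrix())
E
```

```text
scene (289.2254333496094, 230.03466796875) (32.99641418457031, 8.05903148651123) 8.746161460876465 [ 508.19882484 -117.58356307   14.        ]
side (303.0137634277344, 320.0458679199219) (35.918487548828125, 12.64330768585205) 73.3007583618164 [ 509.51981953 -117.80048121   14.        ]
(375, 245) [530.80200424 153.8393815   12.        ]
(390, 239) [501.72179545 198.88738676  12.        ]
(308, 234) [514.76551919 -56.84256754  12.        ]
(317, 212) [421.44067622 -40.50401649  12.        ]
(378, 215) [408.9707271  157.27103101  12.        ]
[[ 9.19542564e-01 -3.92990266e-01 -3.52348375e-04]
 [-3.92990394e-01 -9.19541774e-01 -1.21540916e-03]
 [ 1.53644920e-04  1.25608998e-03 -9.99999199e-01]]
```

```bash
python3 - <<'E'
from h import *
bot.move_gripper(0)
bot.move_ptp([445,30,260],down(0)); bot.pause(0.3)
s=bot.read_state(); im=bot.camera("wrist"); cv2.imwrite("pics/w1.png",im[:,:,::-1])
np.savez("w1.npz",p=s["tcp_pos"],q=s["eef_rot"]); print(s["t"],s["tcp_pos"],s["width"],s["contact_force"])
E
```

```text
4.0917 [445.0682049   30.31541406 259.89754408] 0.6677844091500357 [-0.65313168  0.3580518   0.22436363]
```

View pics/w1.png

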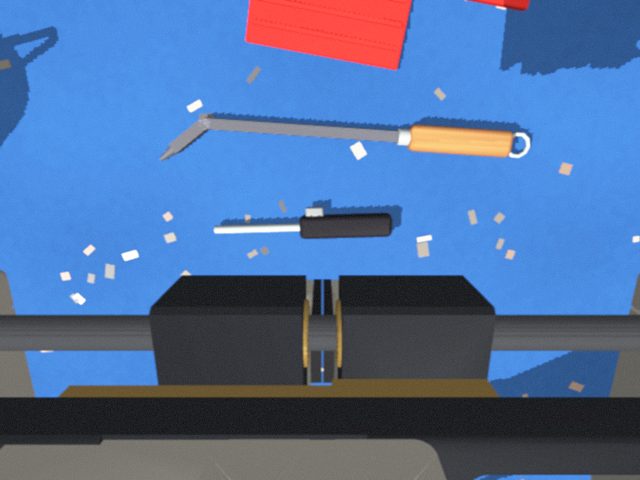

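The wrist picture shows the whole poker: tip (162,158), bend (208,122), shaft running to the ferrule at (404,137), and handle from (410,138) to (513,143). I'll measure these with masks and check them against the given sizes.

```bash
cat > meas.py <<'E'
from h import *
d=np.load("w1.npz"); cal=bot.get_calibration("wrist")
T=np.eye(4); T[:3,:3]=R.from_quat(d["q"]).as_matrix(); T[:3,3]=d["p"]; T=T@cal["T_tool_cam"]
P=lambda px,z: ray(cal,px,z,T)
im=cv2.imread("pics/w1.png")[:,:,::-1].copy(); hsv=cv2.cvtColor(im,cv2.COLOR_RGB2HSV)
box=np.zeros(im.shape[:2],np.uint8); box[105:170,150:540]=255
mo=orange(im)&box; co=biggest(mo)
hc=P(cv2.minAreaRect(co)[0],22)[:2]
ms=cv2.inRange(hsv,(0,0,0),(180,110,200))&box; ms=cv2.morphologyEx(ms,cv2.MORPH_OPEN,np.ones((3,3),np.uint8))
cs=biggest(ms&cv2.inRange(hsv,(0,0,0),(180,110,200))); pts=cs[:,0,:].astype(float)
print("steel bbox",cv2.boundingRect(cs))
ys,xs=np.where(cv2.drawContours(np.zeros_like(box),[cs],-1,255,-1)>0)
W=np.array([P(q,12)[:2] for q in np.c_[xs,ys]])
sel=(xs>225)&(xs<385)
vx,vy,x0,y0=cv2.fitLine(W[sel].astype(np.float32),cv2.DIST_HUBER,0,.01,.01).ravel()
ux=np.array([vx,vy]); ux*=np.sign(ux[1])         # handle -> bend
uy=np.array([-ux[1],ux[0]]); c0=np.array([x0,y0])
L=(W-c0)@np.c_[ux,uy]; tip=L[np.argmax(L[:,0])]
hl=(hc-c0)@np.c_[ux,uy]
H=(np.array([P(q,22)[:2] for q in co[:,0,:]])-c0)@np.c_[ux,uy]
print("yaw",np.degrees(np.arctan2(ux[1],ux[0])),"handle ctr",hc,hl,"extent",H.min(0),H.max(0),"tip",tip, c0+tip@np.c_[ux,uy].T)
# origin from handle (-145) and from tip (130+65cos40, 65 sin40)
print("origin x from handle",hl[0]+145,"from tip",tip[0]-(130+65*np.cos(np.radians(40))),"tip y vs",65*np.sin(np.radians(40)))
E
python3 meas.py
```

```text
steel bbox (160, 114, 250, 46)
yaw 86.23252 handle ctr [ 508.61734302 -115.37747346] [-1.63743055e+02  1.26350484e-01] extent [-217.83491619  -12.72908387] [-109.53821208   13.21822548] tip [156.05446454  41.2098607 ] [488.63570563 206.42843516]
origin x from handle -18.743055492942858 from tip -23.73842425879525 tip y vs 41.78119462962505
```

```bash
cat >> meas.py <<'E'
O=c0-20.5*ux
w=lambda x,y: O+x*ux+y*uy
a=np.radians(40)
way=[w(130+60*np.cos(a),60*np.sin(a))]+[w(x,0) for x in(130,80,30,-20,-70)]
top=w(-145,0); yaw=np.arctan2(ux[1],ux[0])-np.pi/2
E
cat > run.py <<'E'
from meas import *
Z=30
print(np.round(way,1),np.round(top,1)); q=down(yaw)
bot.move_ptp([*way[0],110],q); bot.line_to([*way[0],Z],60); bot.pause(.3)
for p in way[1:]:
    bot.line_to([*p,Z],45); bot.pause(.25)
    s=bot.read_state(); print(round(s["t"],2),s["tcp_pos"]-[*p,Z],s["contact_force"])
bot.line_to([*way[-1],40],30)
bot.line_to([*top,40],45); bot.line_to([*top,27],20); bot.pause(.4)
s=bot.read_state(); b=s["contact_force"]; print("base",s["tcp_pos"],b)
z=27
while z>15:
    z-=.3; bot.line_to([*top,z],3); bot.pause(.03)
    s=bot.read_state(); f=s["contact_force"]-b
    if z<23.5: print(round(z,1),round(s["tcp_pos"][2],2),f.round(2))
    if f[2]>4 or s["t"]>37: break
bot.pause(.4); s=bot.read_state(); print(s["t"],s["tcp_pos"],s["contact_force"]-b)
E
python3 run.py
```

```text
steel bbox (160, 114, 250, 46)
yaw 86.23252 handle ctr [ 508.61734302 -115.37747346] [-1.63743055e+02  1.26350484e-01] extent [-217.83491619  -12.72908387] [-109.53821208   13.21822548] tip [156.05446454  41.2098607 ] [488.63570563 206.42843516]
origin x from handle -18.743055492942858 from tip -23.73842425879525 tip y vs 41.78119462962505
[[491.2 205.7]
 [526.7 157.3]
 [523.4 107.4]
 [520.1  57.5]
 [516.8   7.6]
 [513.6 -42.3]] [ 508.6 -117.1]
8.59 [-0.05914077  0.11854634  0.03111428] [-0.38362509 -1.1023605  -0.51936644]
10.1 [ 0.02195769  0.17782234 -0.00928706] [ 0.63333831 -0.3229091   0.00380419]
11.61 [-0.00937064  0.17021193 -0.02996204] [ 0.11216982 -0.08368698  0.56513654]
13.12 [ 0.00794586  0.19308632 -0.01922216] [ 0.77320655 -0.41102387 -0.21486737]
14.62 [ 0.02396136  0.18359242 -0.01424641] [ 0.32111011 -0.17137817 -0.05828574]
base [ 508.69024912 -117.14417017   27.07461532] [0.06023339 0.63595787 0.32869047]
23.4 23.39 [ 0.54  0.34 -0.72]
23.1 23.08 [ 0.37 -0.12 -1.16]
22.8 22.78 [-1.31 -0.66 -0.4 ]
22.5 22.48 [ 0.36 -1.01 -0.44]
22.2 22.21 [ 0.2  -1.23 -0.79]
21.9 21.9 [-1.38 -0.38  0.08]
21.6 21.58 [-0.36 -0.7   0.02]
21.3 21.26 [ 0.45 -0.99 -0.  ]
21.0 20.99 [ 0.64 -0.86 -0.07]
20.7 20.66 [ 0.9  -1.31 -0.5 ]
20.4 20.38 [-0.21 -0.44 -0.47]
20.1 20.08 [-0.75 -0.15  0.55]
19.8 19.78 [ 1.35 -0.94  0.41]
19.5 19.48 [ 0.4  -0.8  -0.25]
19.2 19.19 [ 0.18 -0.44 -0.15]
18.9 18.89 [ 0.47 -0.03  0.41]
18.6 18.57 [-0.12 -1.35  0.29]
18.3 18.31 [ 0.06 -0.07  0.11]
18.0 17.99 [-0.03 -0.77 -0.06]
17.7 17.7 [ 0.37 -0.31 -0.5 ]
17.4 17.38 [ 0.21 -0.53 -0.5 ]
17.1 17.08 [ 0.  -1.3  0. ]
16.8 16.8 [-0.25 -0.14 -1.76]
16.5 16.49 [-1.05 -0.3  -0.27]
16.2 16.19 [ 0.07 -1.36  0.08]
15.9 15.91 [-0.22 -0.39  0.3 ]
15.6 15.57 [0.09 0.22 0.4 ]
15.3 15.28 [-0.31 -0.83 -0.45]
15.0 14.97 [-0.   -0.92 -0.43]
29.8583 [ 508.6382612  -117.13548131   14.99750098] [-1.04307217 -0.77492221  0.13965947]
```

No contact at 15 mm, although the handle's top is at 22 mm, so I'll look before going on.

```bash
python3 - <<'E'
from h import *
ims=[]
for n in("side","scene"):
    im=bot.camera(n)
    c=(200,240,360,360) if n=="side" else (230,180,390,300)
    ims.append(cv2.resize(im[c[1]:c[3],c[0]:c[2]],(400,300),interpolation=cv2.INTER_CUBIC))
w=cv2.resize(bot.camera("wrist"),(400,300))
s=bot.read_state(); print(s["t"],s["width"],s["tcp_pos"],s["finger_force"],s["eef_rot"])
cv2.imwrite("pics/c2.png",np.vstack([np.hstack(ims),np.hstack([w,w*0])])[:,:,::-1])
E
```

```text
30.0083 0.0028880031168592455 [ 508.62987886 -117.15056589   15.01028258] 0.0 [ 9.99459378e-01 -3.28778160e-02 -7.50690120e-06 -1.10724132e-06]
```

View pics/c2.png

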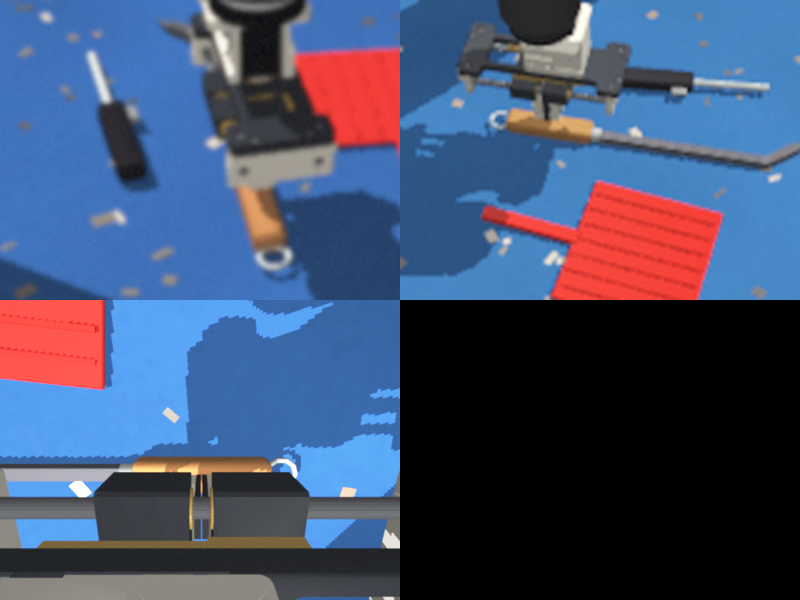

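The fingers are over the handle in both views (scene crop, near (548,118)). I'll zoom in with the expected TCP pixel drawn, to see where the fingers really end.

```bash
python3 - <<'E'
from h import *
s=bot.read_state(); out=[]
for n,(u0,v0) in(("scene",(260,200)),("side",(270,280))):
    im=bot.camera(n); cal=bot.get_calibration(n)
    X=(cal["view"]@[*s["tcp_pos"],1])[:3]; px=np.array([cal["cx"]+cal["fx"]*X[0]/-X[2],cal["cy"]-cal["fy"]*X[1]/-X[2]])
    print(n,px)
    c=cv2.resize(im[v0:v0+60,u0:u0+60],(400,400),interpolation=cv2.INTER_CUBIC)
    cv2.drawMarker(c,tuple(((px-[u0,v0]+.5)*400/60).astype(int)),(255,0,255),0,14,1); out.append(c)
cv2.imwrite("pics/c3.png",np.hstack(out)[:,:,::-1])
E
```

```text
scene [289.32165284 229.95767621]
side [302.51865307 319.54920681]
```

View pics/c3.png

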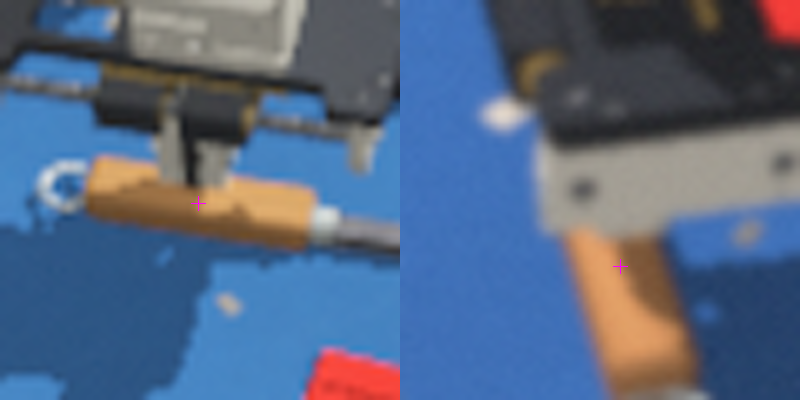

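The fingers end at about (289,227.5) in the scene picture, roughly 3 px (around 10 mm) above the reported TCP. They are still above the handle, so I'll keep going down under force watch. The contact height then shows the true offset, and whether the pass was at a valid height.

```bash
cat > dn.py <<'E'
from h import *
import sys
def descend(z,zmin,step=.5,thr=2.5,tmax=42):
    s=bot.read_state(); p=s["tcp_pos"].copy(); b=-0.1
    xy=[508.64,-117.1]
    while z>zmin:
        z-=step; bot.line_to([*xy,z],10); s=bot.read_state(); f=s["contact_force"][2]
        print(round(s["t"],2),round(z,2),round(s["tcp_pos"][2]-z,3),round(f,2))
        if f>thr or s["t"]>tmax: break
    return z
if __name__=="__main__": descend(15,7.5)
E
python3 dn.py
```

```text
30.36 14.5 -0.06 0.11
30.61 14.0 -0.039 0.7
30.86 13.5 -0.037 -0.51
31.11 13.0 -0.04 0.46
31.36 12.5 -0.026 0.22
31.61 12.0 -0.05 0.51
31.86 11.5 -0.028 0.15
32.11 11.0 -0.016 -0.29
32.36 10.5 -0.033 0.23
32.61 10.0 -0.026 1.04
32.86 9.5 -0.023 -0.28
33.11 9.0 -0.049 0.75
33.36 8.5 -0.053 -0.22
33.61 8.0 -0.022 -0.91
33.86 7.5 -0.035 0.59
```

Still no contact at 7.5 mm. I'll check the tip offset from the first pictures (which cost no time) and from one new scene picture.

```bash
python3 - <<'E'
from h import *
s=bot.read_state(); out=[]
new=bot.camera("scene"); cv2.imwrite("pics/s4.png",new[:,:,::-1])
q0=R.from_quat([9.79675751e-01,-2.00585960e-01,0,0.0008]).as_matrix(); p0=np.array([265.037,620.224,205.327])
a,b=p0+q0[:,1]*44,p0-q0[:,1]*44
def add(im,n,u0,v0,w,pts):
    cal=bot.get_calibration(n); c=cv2.resize(im[v0:v0+w,u0:u0+w],(400,400),interpolation=cv2.INTER_CUBIC)
    for p in pts:
        X=(cal["view"]@[*p,1])[:3]; px=np.array([cal["cx"]+cal["fx"]*X[0]/-X[2],cal["cy"]-cal["fy"]*X[1]/-X[2]]); print(n,px)
        cv2.drawMarker(c,tuple(((px-[u0,v0]+.5)*400/w).astype(int)),(255,0,255),0,14,1)
    out.append(c)
add(new,"scene",260,200,60,[s["tcp_pos"]])
i=cv2.imread("pics/scene0.png")[:,:,::-1].copy(); add(i,"scene",510,90,100,[a,b,p0])
cv2.imwrite("pics/c4.png",np.hstack(out)[:,:,::-1])
E
```

```text
scene [289.45571116 231.41493378]
scene [526.74104043 147.20979388]
scene [556.48082457 157.34701934]
scene [541.46068212 152.22719165]
```

View pics/c4.png

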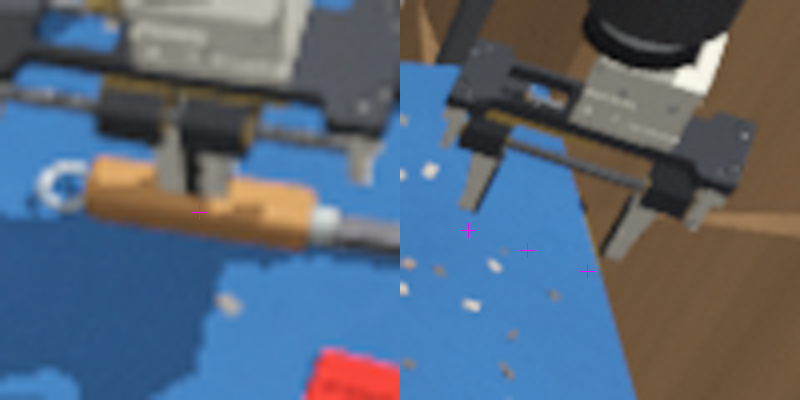

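The fingers sit higher than reported in the first picture too, so the height reading is biased by at least 15 mm and the pass was probably too high. I'll estimate the offset offline, then repeat the pass lower. Reported z = 16 keeps the grasp point inside the height band for any offset from 0 to 27 mm.

```bash
python3 - <<'E'
from h import *
cal=bot.get_calibration("scene")
def pr(p):
    X=(cal["view"]@[*p,1])[:3]; return np.round([cal["cx"]+cal["fx"]*X[0]/-X[2],cal["cy"]-cal["fy"]*X[1]/-X[2]],1)
for z in(7.5,15,20,22,25,30): print(z,pr([508.6,-117.1,z]),pr([518,-117.1,z]))
im=cv2.imread("pics/s4.png"); h=cv2.cvtColor(im,cv2.COLOR_BGR2HSV)
for u in(284,286,288,290,292,294): print(u,[tuple(map(int,h[v,u])) for v in range(222,236)])
E
```

```text
7.5 [289.5 231.4] [289.  233.7]
15 [289.3 230. ] [288.8 232.3]
20 [289.3 229. ] [288.8 231.3]
22 [289.2 228.6] [288.7 230.9]
25 [289.2 228. ] [288.7 230.3]
30 [289.1 227. ] [288.6 229.3]
284 [(27, 19, 123), (25, 21, 136), (24, 19, 136), (25, 21, 136), (24, 19, 136), (21, 30, 138), (15, 75, 143), (15, 130, 151), (15, 140, 149), (15, 144, 129), (15, 139, 110), (15, 144, 103), (129, 50, 97), (106, 159, 127)]
286 [(23, 19, 121), (25, 22, 127), (22, 22, 129), (23, 23, 131), (25, 21, 133), (22, 21, 136), (18, 47, 136), (16, 113, 147), (16, 141, 154), (15, 144, 136), (15, 142, 115), (15, 141, 103), (164, 33, 86), (107, 143, 118)]
288 [(105, 28, 36), (120, 8, 34), (150, 8, 32), (120, 9, 30), (60, 8, 32), (90, 17, 30), (20, 52, 44), (15, 136, 120), (15, 139, 152), (15, 144, 142), (15, 142, 120), (16, 142, 104), (12, 99, 95), (112, 89, 106)]
290 [(105, 10, 52), (26, 18, 99), (23, 20, 112), (23, 23, 99), (27, 21, 111), (23, 20, 116), (27, 21, 108), (15, 77, 123), (15, 134, 147), (15, 141, 148), (15, 142, 126), (15, 145, 109), (14, 142, 106), (128, 48, 96)]
292 [(100, 21, 37), (23, 21, 99), (24, 19, 133), (22, 20, 138), (22, 21, 136), (22, 20, 137), (25, 20, 137), (15, 79, 172), (16, 120, 210), (16, 133, 202), (15, 141, 150), (14, 140, 113), (14, 138, 105), (168, 30, 86)]
294 [(105, 38, 40), (105, 19, 81), (102, 10, 127), (107, 32, 143), (175, 23, 132), (15, 106, 171), (16, 108, 185), (16, 116, 197), (16, 127, 209), (16, 136, 188), (15, 139, 141), (15, 144, 117), (15, 140, 106), (13, 104, 96)]
```

```bash
cat > run2.py <<'E'
from meas import *
Z=14
bot.line_to([*way[0],Z],320); print(bot.read_state()["t"],bot.read_state()["tcp_pos"]-[*way[0],Z])
bot.line_to([*way[1],Z],100); bot.line_to([*way[-1],Z],105)
s=bot.read_state(); print(s["t"],s["tcp_pos"]-[*way[-1],Z],s["contact_force"])
z=7.5; bot.line_to([*top,z],110)
while bot.read_state()["t"]<41.5 and z>-3:
    z-=.6; bot.line_to([*top,z],12)
    s=bot.read_state(); f=s["contact_force"][2]; print(round(s["t"],2),round(z,1),round(s["tcp_pos"][2]-z,3),round(f,2))
    if f>3: break
E
python3 run2.py
```

```text
steel bbox (160, 114, 250, 46)
yaw 86.23252 handle ctr [ 508.64528107 -115.38784815] [-1.63741781e+02  1.26695169e-01] extent [-217.83201481  -12.72861625] [-109.53806183   13.21838953] tip [156.05628419  41.21032124] [488.66356389 206.41861198]
origin x from handle -18.741780918918067 from tip -23.736604612893984 tip y vs 41.78119462962505
35.0667 [-0.43583145 -1.32577076 -0.24304913]
37.875 [0.10758448 0.36592886 0.01513122] [ 0.00523674 -0.40532376  0.23033123]
38.96 6.9 0.028 0.7
39.21 6.3 -0.027 0.38
39.46 5.7 -0.051 0.25
39.71 5.1 -0.059 -0.07
39.96 4.5 -0.038 0.49
40.21 3.9 -0.035 -0.63
40.46 3.3 -0.037 -0.07
40.71 2.7 -0.053 0.34
40.96 2.1 -0.028 -0.22
41.21 1.5 0.489 6.97
```

Contact came at reported z ≈ 2, an offset of about 20 mm. That puts the repeated pass at about 53 mm for the grasp point, inside the band, and the push is about 7 N. Handing in now.

```bash
python3 -c "
from plant import bot
s=bot.read_state(); print(s['t'],s['contact_force']); print(bot.close_job())"
```

```text
41.2083 [-3.09125815  0.67626848  6.97322647]
the job is handed in; nothing more can be done
None
```

I handed the job in at 41.2 s with the fingertips resting on the middle of the handle at about 7 N. The first pass was about 20 mm too high because the reported height was off, so I repeated it lower but faster (about 100 mm/s). No steel contact was felt; the verdict was not shown, and I took no picture afterwards to check that nothing had shifted.

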